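Post plywood offcut strips into their slots of the offcut store

TASK

Clear up the offcuts: the two plywood strips lying crossed on the bench belong in the low offcut store. Push each one lengthwise through the slot just wider than it, the narrow strip into the narrowest slot and the wide strip into the widest, until its end is flush with the front of the store. Leave everything else on the bench where it stands.

Things in the scene. Friction and masses are not known exactly. Their poses are not given: they have to be found in the camera images.
- narrow_center (a point): centre of the narrow strip: loose bare plywood strip 150 x 34 x 12 mm, about 40 g; x along its length, y across its width, z normal to its faces. It starts level, lying crosswise on top of the wide strip (its underside 12 mm above the bench), both its ends overhanging by 35 mm or more.
- wide_center (a point): centre of the wide strip: loose bare plywood strip 150 x 56 x 12 mm, about 66 g; x along its length, y across its width, z normal to its faces. It starts flat on the bench under the narrow strip, which crosses it near its middle.
- bay_narrow_mouth (a point): mouth of the bay for the narrow strip: the middle of the lower edge (sill) of its slot, on the front face, 40 mm above the bench. Its x axis points straight into the slot, y along the face, z up. The slot is 41 mm wide and 18 mm high and runs on as a level straight tunnel of the same section, 162 mm deep. The bay is a fixed wooden block 99 mm wide and 180 mm deep with a clear roof 6 mm thick, its top 24 mm above the sill (64 mm above the bench).
- bay_wide_mouth (a point): mouth of the bay for the wide strip: as bay_narrow, with a slot 63 mm wide and 18 mm high; block, sill height, tunnel depth and roof are the same.
- bay_full_mouth (a point): mouth of the third bay (slot 52 mm wide), the same block, already filled flush with a stored strip 46 mm wide: not used. The three bays stand in a row, 100 mm apart centre to centre, fronts in one plane, in any order, on a fixed plywood base 6 mm thick.
- jar: bystander: closed white jar, 60 mm diameter, 120 mm tall, standing just beyond one end of the narrow strip; origin at the centre of its underside
- tape: bystander: tape measure, 60 (x) x 34 (y) x 56 mm tall, standing beside one long edge of the wide strip near one end; origin at the centre of its underside
- spray: bystander: metal can 62 mm diameter, 170 mm tall, standing behind, between strips and bays; origin at the centre of its underside
- driver: bystander: screwdriver 190 mm long lying along its x axis on the bench before the bays, under 35 mm high
- square: bystander: try square lying flat, stock 100 mm along x, blade 24 mm wide reaching 139 mm to its +y, 14 mm high; origin at the centre of the stock's underside
- block: bystander: square plywood offcut 75 x 75 x 18 mm lying flat; origin at the centre of its underside
- clamp: bystander: bar clamp lying flat, about 260 x 95 mm, 24 mm high, to the robot's right of the bays; origin on the underside of its bar
Not all that is in view belongs to the job. What is shaped like the part that bears narrow_center but purple is not meant. What is shaped like the part that bears wide_center but turquoise is not meant.

How it is judged:
By the outcome, as a careful person would: the job done as asked, in the order asked, and still so for the second after the job is handed in, with the robot touching nothing.
It also fails if it takes over 72 s, if anything falls off the work surface, if the arm or the gripper's body presses on something with over 40 N, if the wrist force passes 120 N, or if a joint passes its speed limit or range.

ROBOT

A 6-joint arm with a two-finger parallel gripper is mounted at the origin on the work surface. World frame = base frame: x ahead of the robot, y to its left, z up, the work surface at z = 0. Lengths are in m, angles in degrees, forces in N, time in s.
With the tool pointing down it reaches from about 0.35 to 0.725 m from the base axis. Payload 6 kg.
Tool frame: the origin (TCP) lies at the very end of the fingers, on their centre line; the grasp point (between the pads) lies 19 mm behind it; z points along the fingers, y is the direction in which the jaws open and shut (so a half turn about z gives the same grasp; the last joint's range is limited). The gripper opens to 85 mm and grips with 20 to 120 N. Pads are 22 mm wide; open, the fingers measure 114 mm over their backs; the gripper's body (76 mm by 85 mm) begins 54 mm behind the grasp point. The pads swing forward as they close: fully open they stand 13 mm farther back than shut.
Start: joints at [91.828, 2.303, 4.859, 0, -92.561, -19.12], TCP at [0.178, 0.573, 0.231] pointing down, gripper open.
Joint ranges: [-146.85, 146.85], [-73.84, 115.35], [-62.03, 85.46], [-188.31, 113.3], [-161.28, -10.13], [-171.36, 171.36]. Speed limits (degrees/s): [147.25, 147.25, 172.46, 180, 180, 180].

INTERFACE

Orientations are given as a 3x3 rotation matrix whose columns are the frame's x, y, z axes.
In Python, from plant import bot gives the robot as it stands. The module is installed in compiled form; this text tells all that it offers. Calls block until the motion is done:
- bot.move_ptp(position, orientation): joint-space move of the TCP to a pose.
- bot.line_to(position, ori=None, speed=0.15, force_limit=None): straight line of the TCP; ori=None keeps the orientation; speed is the mean speed in m/s. With force_limit (N) it stops when the force on the tool has changed by that much, and returns True; else False.
- bot.move_j(angles): joint-space move.
- bot.grip(opening, squeeze=None): finger opening in m; squeeze is the grip in N (None keeps the last); returns when the fingers have stopped.
- bot.hold(seconds).
- bot.solve_ik(position, orientation): joint angles nearest the present ones, or None.
- bot.read_camera(name): name is "side" or "top"; returns a dict with "img" (400x640x3 uint8, blue, green, red), "range_z" (400x640 float32, m along the optical axis (not along the pixel's ray), 0 where there is no reading), "K" (3x3 intrinsics, pixels), "k1" (the pictures are not rectified: a ray, as slopes to the right and down, at radius r is drawn at 1 + k1 r^2 times it, then the intrinsics apply), "origin" and "rotation" of the camera in the world. Camera axes: x right, y down, z forward; pixel columns grow to the right and rows downward; lengths in m; the calibration is good to about 2 mm. A picture is of the moment at which its call begins.
A pose or a line that the arm cannot do raises bot.PlanningError and nothing moves.
- bot.close_job(): hands the job in, once; it reports no verdict.
Readings, each from a call of its own:
- bot.current_t(): time.
- bot.current_joints(): joint angles.
- bot.current_qvel(): joint speeds.
- bot.current_joint_efforts(): joint torques, N m.
- bot.current_tool_pos(): TCP position.
- bot.current_eef_rot(): TCP orientation.
- bot.current_force(): force on the tool from outside, world axes, zero at the start.
- bot.current_moment(): the same for the moment, N m.
- bot.current_finger_gap(): finger opening in m.
Only numpy, scipy, OpenCV 4.12 (cv2) and the standard library are available. Lean on these libraries where they do the work, as an engineer would, in place of code of your own. Each camera call takes 0.05 s, during which the arm holds its last target.

## Working session

There is one attempt and no reset: what is moved stays moved. The work goes in short steps, each a Python script; the robot and the scene stay as the last script left them, time stands still between calls to the robot, and variables do not carry over. Pictures are saved under pics/ and viewed, and the job is handed in when it is done.

```bash
ls; mkdir -p pics; cat > h.py <<'E'
import numpy as np, cv2
from plant import bot
def ray(c,u,v):
    K=np.array(c["K"]);k1=c["k1"]
    xd=(u-K[0,2])/K[0,0]; yd=(v-K[1,2])/K[1,1]
    x,y=xd,yd
    for _ in range(30):
        s=1+k1*(x*x+y*y); x,y=xd/s,yd/s
    return np.array([x,y,1.0])
def onplane(c,u,v,z):
    R=np.array(c["rotation"]);o=np.array(c["origin"])
    d=R@ray(c,u,v); return o+d*(z-o[2])/d[2]
def atdepth(c,u,v):
    z=c["range_z"][int(round(v)),int(round(u))]
    return np.array(c["origin"])+np.array(c["rotation"])@(ray(c,u,v)*z)
def proj(c,p):
    q=np.array(c["rotation"]).T@(np.array(p)-np.array(c["origin"])); x,y=q[:2]/q[2]
    s=1+c["k1"]*(x*x+y*y);K=np.array(c["K"])
    return np.array([K[0,0]*x*s+K[0,2],K[1,1]*y*s+K[1,2]])
def cloud(c):
    K=np.array(c["K"]);h,w=c["range_z"].shape
    u,v=np.meshgrid(np.arange(w),np.arange(h))
    xd=(u-K[0,2])/K[0,0]; yd=(v-K[1,2])/K[1,1];x,y=xd,yd
    for _ in range(30):
        s=1+c["k1"]*(x*x+y*y); x,y=xd/s,yd/s
    P=np.stack([x,y,np.ones_like(x)],-1)*c["range_z"][...,None]
    return P@np.array(c["rotation"]).T+np.array(c["origin"])
E
python3 - <<'E'
from h import *
for n in ("top","side"):
    c=bot.read_camera(n); cv2.imwrite(f"pics/{n}0.png",c["img"]); np.save(f"{n}0.npy",c,allow_pickle=True)
    print(n,c["K"],c["k1"],c["origin"],c["rotation"])
E
```

```text
pics
top [[362.006248     0.         320.92133523]
 [  0.         362.006248   200.52996595]
 [  0.           0.           1.        ]] 0.02530075680973512 [ 0.48140955 -0.07196899  0.97561796] [[-0.00213362 -0.99820788  0.05980373]
 [-0.99997626  0.0017379  -0.00666818]
 [ 0.0065523  -0.05981654 -0.99818788]]
side [[469.313197     0.         313.83440171]
 [  0.         469.313197   202.79946731]
 [  0.           0.           1.        ]] 0.020865057537242594 [ 0.06060058 -1.19955673  0.94728172] [[ 0.92983915 -0.20761559  0.3038008 ]
 [-0.36756084 -0.56280537  0.74037095]
 [ 0.01726817 -0.80009117 -0.59962982]]
```

View pics/top0.png

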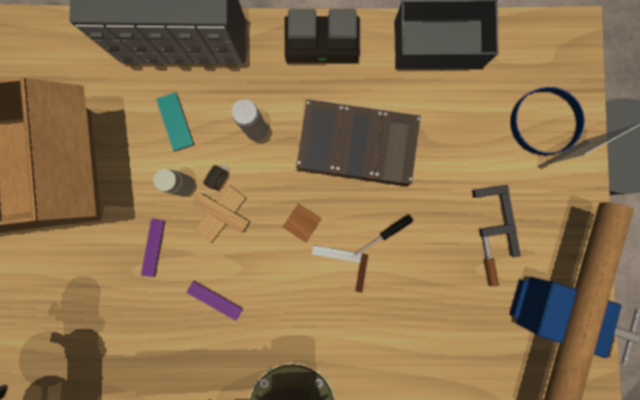

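View pics/side0.png

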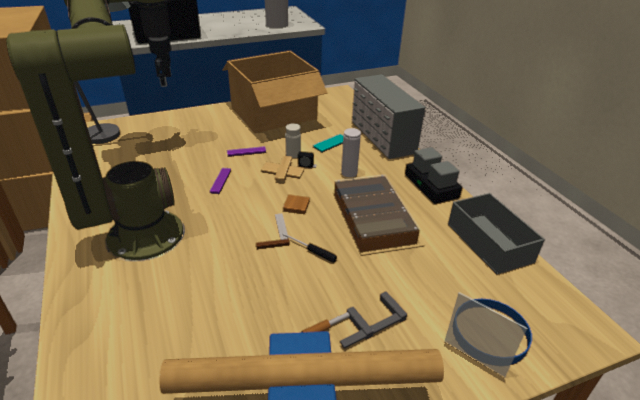

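```bash
python3 - <<'E'
import cv2
t=cv2.imread("pics/top0.png");s=cv2.imread("pics/side0.png")
cv2.imwrite("pics/c1.png",cv2.resize(t[140:260,140:300],None,fx=5,fy=5,interpolation=cv2.INTER_CUBIC))
cv2.imwrite("pics/c2.png",cv2.resize(t[85:205,280:440],None,fx=5,fy=5,interpolation=cv2.INTER_CUBIC))
cv2.imwrite("pics/c3.png",cv2.resize(s[110:260,230:430],None,fx=4,fy=4,interpolation=cv2.INTER_CUBIC))
E
```

```text
(no output)
```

View pics/c1.png

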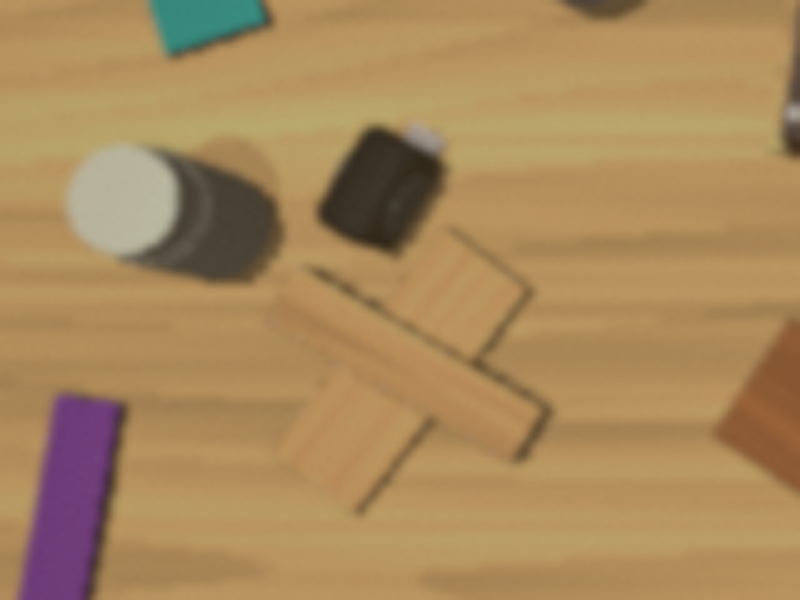

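View pics/c2.png

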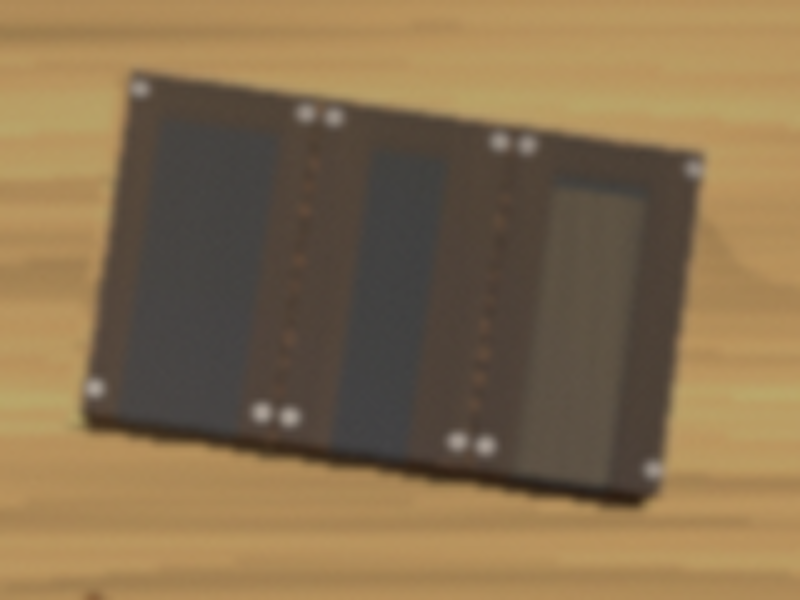

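View pics/c3.png

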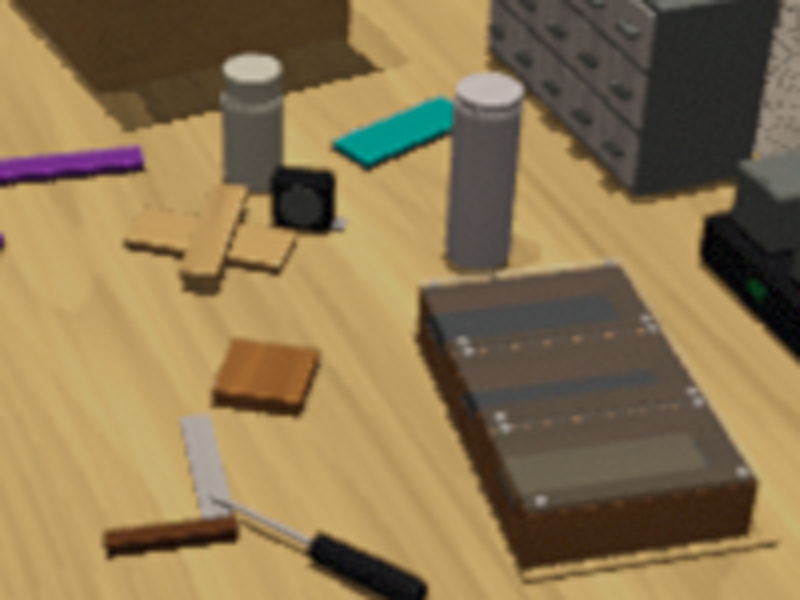

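```bash
python3 - <<'E'
from h import *
for n in ("top","side"):
    c=np.load(f"{n}0.npy",allow_pickle=True).item(); P=cloud(c); z=P[...,2]
    im=np.clip(z*1000*3+40,0,255).astype(np.uint8); im[c["range_z"]==0]=0
    if n=="top":
        a=im[140:260,140:300]; print(np.std(z[270:280,260:300]),np.mean(z[270:280,260:300]))
        cv2.imwrite("pics/d1.png",cv2.resize(a,None,fx=5,fy=5,interpolation=cv2.INTER_NEAREST))
        off=(140,140)
        for nm,pts,off,zz in (("narrow",[(306,266),(550,408),(517,460),(272,312)],(140,140),.024),
           ("wide",[(450,228),(530,290),(358,513),(280,452)],(140,140),.012),
           ("roof",[(133,72),(703,153),(660,492),(88,415)],(280,85),.064),
           ("screws",[(140,88),(694,168),(653,470),(95,388)],(280,85),.064)):
            Q=[]
            for x,y in pts:
                u=(x+.5)/5-.5+off[0]; v=(y+.5)/5-.5+off[1]
                p=onplane(c,u,v,zz); Q.append(p); print(nm,round(u,1),round(v,1),p.round(4),"depth",atdepth(c,u,v).round(4))
            Q=np.array(Q); print("sides",[round(float(np.linalg.norm(Q[i]-Q[(i+1)%4])),4) for i in range(4)],"cen",Q.mean(0).round(4))
            for i in range(4):
                d=Q[(i+1)%4]-Q[i]; print(np.degrees(np.arctan2(d[1],d[0])).round(1))
E
```

```text
0.08420679417694632 0.007152076144044526
narrow 200.8 192.8 [0.5593 0.2368 0.024 ] depth [ 0.5613  0.2449 -0.0008]
narrow 249.6 221.2 [0.4845 0.1085 0.024 ] depth [ 0.4846  0.1139 -0.0044]
narrow 243.0 231.6 [0.4575 0.1254 0.024 ] depth [0.4569 0.1302 0.0009]
narrow 194.0 202.0 [0.5351 0.2541 0.024 ] depth [0.5351 0.2539 0.0245]
sides [0.1485, 0.0319, 0.1503, 0.0297] cen [0.5091 0.1812 0.024 ]
-120.2
148.0
58.9
-35.5
wide 229.6 185.2 [0.5805 0.1649 0.012 ] depth [ 0.582   0.1684 -0.0024]
wide 245.6 197.6 [0.5473 0.122  0.012 ] depth [0.548  0.1241 0.002 ]
wide 211.2 242.2 [0.4296 0.2111 0.012 ] depth [0.4292 0.2133 0.0043]
wide 195.6 230.0 [0.4618 0.2525 0.012 ] depth [0.4619 0.2514 0.0153]
sides [0.0542, 0.1476, 0.0525, 0.1476] cen [0.5048 0.1876 0.012 ]
-127.8
142.9
52.2
-36.5
roof 306.2 99.0 [ 0.7965 -0.0409  0.064 ] depth [ 0.7983 -0.0407  0.0588]
roof 420.2 115.2 [ 0.754  -0.3322  0.064 ] depth [ 0.7541 -0.3323  0.0637]
roof 411.6 183.0 [ 0.5801 -0.3076  0.064 ] depth [ 0.58   -0.3075  0.0645]
roof 297.2 167.6 [ 0.6197 -0.0181  0.064 ] depth [ 0.6232 -0.0168  0.0414]
sides [0.2943, 0.1757, 0.2922, 0.1782] cen [ 0.6876 -0.1747  0.064 ]
-98.3
171.9
82.2
-7.4
screws 307.6 102.2 [ 0.7882 -0.0445  0.064 ] depth [ 0.7877 -0.0445  0.0654]
screws 418.4 118.2 [ 0.7463 -0.3275  0.064 ] depth [ 0.7459 -0.3272  0.0651]
screws 410.2 178.6 [ 0.5913 -0.3042  0.064 ] depth [ 0.5913 -0.3042  0.064 ]
screws 298.6 162.2 [ 0.6335 -0.0216  0.064 ] depth [ 0.6338 -0.0215  0.0622]
sides [0.2861, 0.1567, 0.2857, 0.1563] cen [ 0.6898 -0.1745  0.064 ]
-98.4
171.5
81.5
-8.4
```

View pics/d1.png

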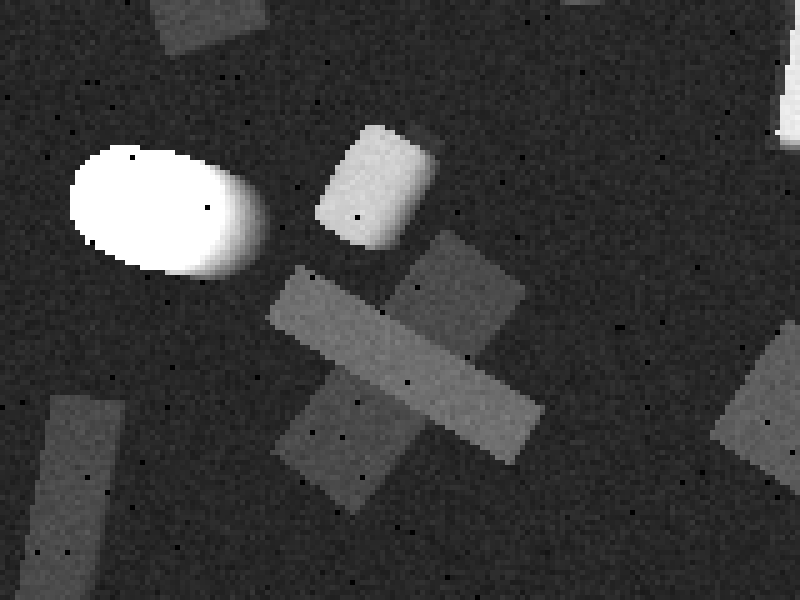

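```bash
cat > meas.py <<'E'
from h import *
def rect(P,m,step=None):
    # largest component of mask m -> min area rect in world xy
    n,l,s,_=cv2.connectedComponentsWithStats(m.astype(np.uint8),connectivity=4)
    k=1+np.argmax(s[1:,4]); q=P[l==k]
    (cx,cy),(a,b),th=cv2.minAreaRect(q[:,:2].astype(np.float32))
    if a<b: a,b,th=b,a,th+90
    return np.array([cx,cy]),a,b,th,q[:,2].mean(),s[k,4]
E
python3 - <<'E'
from meas import *
c=np.load("top0.npy",allow_pickle=True).item(); P=cloud(c); z=cv2.medianBlur(c["range_z"],3)
c["range_z"]=z; P=cloud(c); Z=P[...,2]
roi=np.zeros(Z.shape,bool); roi[180:250,190:255]=1
print("narrow",rect(P,roi&(Z>.0185)&(Z<.032)))
print("strips z<30",[rect(P,roi&(Z>.006)&(Z<.0185)) ])
m=roi&(Z>.006)&(Z<.0185)
n,l,s,cc=cv2.connectedComponentsWithStats(m.astype(np.uint8),connectivity=4)
ks=[k for k in range(1,n) if s[k,4]>150]; print(s[ks])
mm=np.isin(l,ks); q=P[mm]; print(cv2.minAreaRect(q[:,:2].astype(np.float32)), q[:,2].mean())
roi=np.zeros(Z.shape,bool); roi[90:195,285:430]=1
print("roof",rect(P,roi&(Z>.055)&(Z<.075)))
s=np.load("side0.npy",allow_pickle=True).item(); s["range_z"]=cv2.medianBlur(s["range_z"],3);P2=cloud(s)
print("side roof",rect(P2,(P2[...,2]>.057)&(P2[...,2]<.075)&(P2[...,0]>.55)&(P2[...,0]<.83)&(P2[...,1]<0)&(P2[...,1]>-.36)))
print("side narrow",rect(P2,(P2[...,2]>.0185)&(P2[...,2]<.032)&(P2[...,0]>.44)&(P2[...,0]<.58)&(P2[...,1]<.27)&(P2[...,1]>.09)))
# gray-band centres in roof
g=c["img"]
for v in (110,130,150,165): print(v,[tuple(int(t) for t in g[v,u]) for u in range(300,420,6)])
E
```

```text
narrow (array([0.5082131 , 0.18604714]), 0.1502346247434616, 0.035165268927812576, 59.11199188232422, np.float64(0.023494725640441725), np.int32(755))
strips z<30 [(array([0.47104958, 0.21696293]), 0.064814493060112, 0.056368935853242874, 142.3030128479004, np.float64(0.011437312179778187), np.int32(498))]
[[214 186  31  27 429]
 [195 213  31  29 498]]
((0.5053225159645081, 0.19190795719623566), (0.05823230743408203, 0.15035799145698547), 53.19242477416992) 0.011598595934262924
roof (array([ 0.6897611 , -0.17436844]), 0.30164650082588196, 0.18212532997131348, 81.65617370605469, np.float64(0.06420060966123653), np.int32(8302))
side roof (array([ 0.6880452 , -0.16895783]), 0.31050002574920654, 0.1836509108543396, 81.83297729492188, np.float64(0.06398627357990826), np.int32(3428))
side narrow (array([0.50309259, 0.18650456]), 0.15240849554538727, 0.03773784637451172, 60.87281799316406, np.float64(0.023522212143394196), np.int32(230))
110 [(103, 159, 184), (60, 74, 89), (63, 69, 76), (64, 68, 72), (61, 68, 75), (58, 67, 77), (56, 67, 80), (56, 70, 83), (68, 79, 92), (55, 68, 80), (55, 66
[... 305 characters left out ...]
), (63, 64, 66), (56, 67, 78), (56, 68, 83), (55, 67, 79), (64, 78, 89), (68, 83, 95), (68, 84, 95), (60, 72, 80), (55, 67, 79)]
150 [(63, 75, 91), (64, 70, 76), (68, 69, 72), (68, 69, 72), (67, 67, 69), (63, 68, 76), (56, 67, 81), (57, 67, 79), (59, 69, 80), (65, 66, 67), (65, 66, 67), (58, 66, 78), (58, 67, 80), (56, 66, 81), (57, 66, 79), (68, 81, 92), (68, 83, 94), (67, 82, 94), (54, 64, 76), (56, 67, 80)]
165 [(64, 74, 88), (66, 68, 72), (68, 69, 73), (68, 69, 72), (68, 69, 71), (71, 80, 91), (59, 69, 82), (59, 68, 80), (66, 67, 69), (68, 67, 68), (66, 67, 67), (57, 66, 78), (57, 68, 82), (58, 65, 78), (61, 72, 83), (69, 82, 93), (69, 82, 93), (67, 80, 90), (55, 65, 77), (87, 123, 144)]
```

```bash
cat > cfg.py <<'E'
from meas import *
def R_(deg,flip=False):
    a=np.radians(deg+(180 if flip else 0)); x=np.array([np.cos(a),np.sin(a),0]); z=np.array([0,0,-1.]); return np.column_stack([x,np.cross(z,x),z])
u_=lambda deg: np.array([np.cos(np.radians(deg)),np.sin(np.radians(deg)),0])
IN=-8.38; d=u_(IN); nl=u_(IN+90)
C=np.array([.6898,-.1744,0]); MN=C-.09*d; MW=MN+.1*nl
NA=59.3; NC=np.array([.507,.186,0]); WA=-36.8; WC=np.array([.505,.190,0])
GN=NC-.061*u_(NA); GW=WC-.061*u_(WA)
E
python3 - <<'E'
from cfg import *
c=np.load("top0.npy",allow_pickle=True).item();im=c["img"].copy()
im=cv2.resize(im[85:205,280:440],None,fx=5,fy=5,interpolation=cv2.INTER_CUBIC)
for M,w in ((MN,.041),(MW,.063)):
    q=[M+s*w/2*nl+t*d+[0,0,.04] for s,t in ((1,0),(1,.162),(-1,.162),(-1,0))]
    q=np.array([(proj(c,p)-[280,85]+.5)*5-.5 for p in q]).astype(int); cv2.polylines(im,[q],True,(0,0,255),1)
cv2.imwrite("pics/o1.png",im)
print(MN,MW,GN,GW)
for f in (0,1):
    for p,a in ((GN,NA),(MN-.161*d,IN),(MN-.011*d,IN),(GW,WA),(MW-.161*d,IN),(MW-.011*d,IN)):
        for h in (.01,.2):
            q=bot.solve_ik(list(p[:2])+[h],R_(a,f)); print(f,a,h,None if q is None else np.round(q,0))
E
```

```text
[ 0.60076091 -0.16128361  0.        ] [ 0.61533468 -0.06235128  0.        ] [0.47585688 0.13354901 0.        ] [0.45615539 0.22654044 0.        ]
0 59.3 0.01 [ 39.  -9. -29.   0. -70. 110.]
0 59.3 0.2 [ 39. -14. -14.   0. -91. 110.]
0 -8.38 0.01 [  8. -15. -34.   0. -71.  74.]
0 -8.38 0.2 [  8. -19. -18.   0. -92.  74.]
0 -8.38 0.01 [  4.   9. -12.   0. -70.  78.]
0 -8.38 0.2 [  4.   4.   3.   0. -89.  78.]
0 -36.8 0.01 [ 49.  -7. -27.   0. -69.   4.]
0 -36.8 0.2 [ 49. -12. -12.   0. -90.   4.]
0 -8.38 0.01 [ 21. -16. -35.   0. -71.  61.]
0 -8.38 0.2 [ 21. -20. -18.   0. -92.  61.]
0 -8.38 0.01 [ 13.   8. -12.   0. -70.  68.]
0 -8.38 0.2 [ 13.   3.   3.   0. -89.  68.]
1 59.3 0.01 [ 39.  -9. -29.   0. -70. -70.]
1 59.3 0.2 [ 39. -14. -14.   0. -91. -70.]
1 -8.38 0.01 [   8.  -15.  -34.    0.  -71. -106.]
1 -8.38 0.2 [   8.  -19.  -18.    0.  -92. -106.]
1 -8.38 0.01 [   4.    9.  -12.    0.  -70. -102.]
1 -8.38 0.2 [   4.    4.    3.    0.  -89. -102.]
1 -36.8 0.01 None
1 -36.8 0.2 None
1 -8.38 0.01 [  21.  -16.  -35.    0.  -71. -119.]
1 -8.38 0.2 [  21.  -20.  -18.    0.  -92. -119.]
1 -8.38 0.01 [  13.    8.  -12.    0.  -70. -112.]
1 -8.38 0.2 [  13.    3.    3.    0.  -89. -112.]
```

View pics/o1.png

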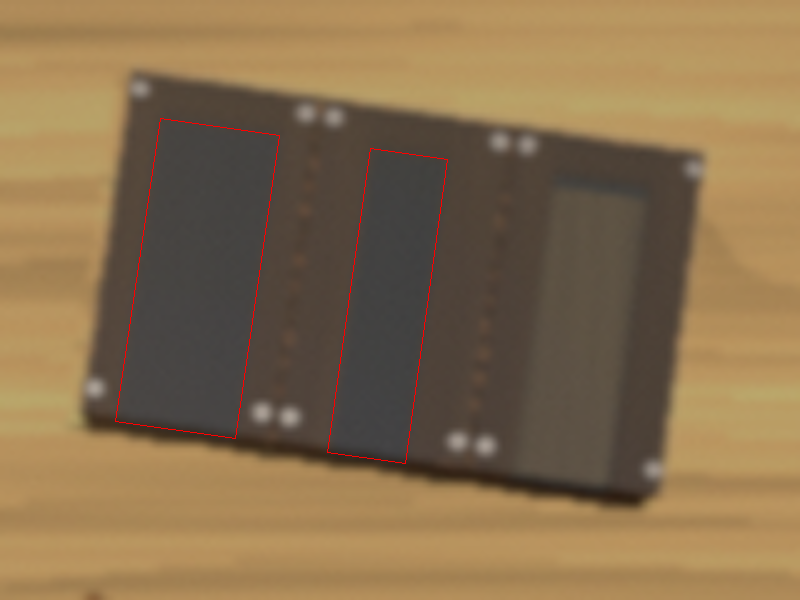

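Candidates: the narrow strip is bare ply at (221,210), against the purple decoys at (153,248) and (215,300). The wide strip is bare ply crossed beneath it at (221,213), against the turquoise decoy at (175,122). The crop c1 shows bare ply with the crossing described. The slot overlays match: widest on the left, narrowest in the middle, and the right bay filled.

```bash
python3 - <<'E'
from cfg import *
R=R_(NA)
bot.move_ptp([GN[0],GN[1],.12],R)
bot.grip(.055)
print(bot.line_to([GN[0],GN[1],.008],speed=.1,force_limit=8), bot.current_tool_pos(), bot.current_force())
bot.grip(.0,40)
print(bot.current_finger_gap(),bot.current_force())
bot.line_to([GN[0],GN[1],.06],speed=.1)
bot.line_to([GN[0],GN[1],.22],speed=.25)
print(bot.current_finger_gap(),bot.current_t())
bot.move_ptp(list((MN-.175*d)[:2])+[.2],R_(IN))
c=bot.read_camera("top");s=bot.read_camera("side")
np.save("top1.npy",c,allow_pickle=True);np.save("side1.npy",s,allow_pickle=True)
cv2.imwrite("pics/top1.png",c["img"]);cv2.imwrite("pics/side1.png",s["img"]);print(bot.current_t(),bot.current_joints())
E
```

```text
False [0.47634994 0.13381363 0.00879557] [-0.82717902  0.07312628  0.23396671]
0.033236096929637374 [-0.93022338  0.50359565  3.85075636]
0.032901210824268716 5.5083
6.675 [ 8.47217201e+00 -2.16247029e+01 -1.94512555e+01 -8.13136857e-03
 -9.21975441e+01  7.32947231e+01]
```

View pics/top1.png

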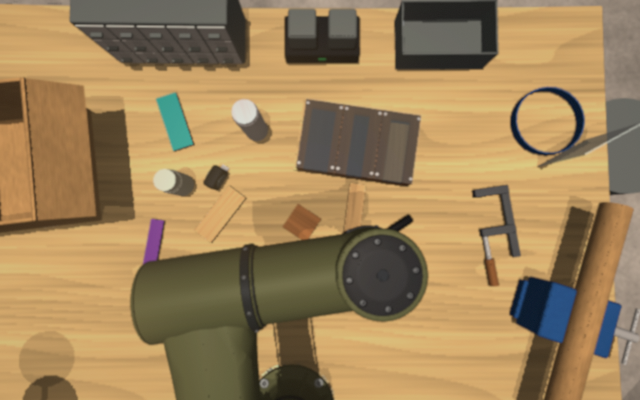

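View pics/side1.png

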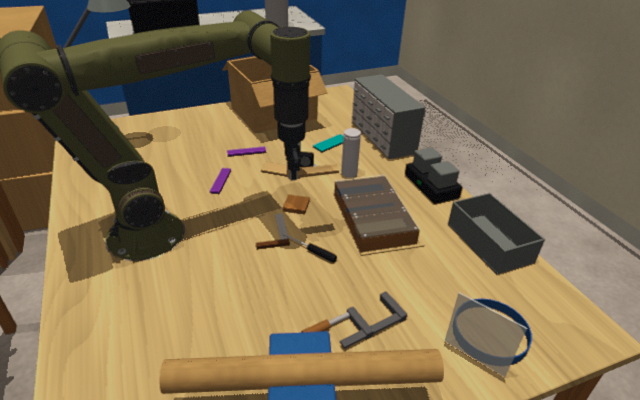

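The narrow strip is held level at (353,205) in the top view and (318,172) in the side view, and the wide strip was left in place. Next I check the strip's angle, lateral position and tilt.

```bash
python3 - <<'E'
from cfg import *
tcp=np.array(bot.current_tool_pos()); print("tcp",tcp, (tcp-MN)@d,(tcp-MN)@nl)
for n in("top","side"):
    c=np.load(n+"1.npy",allow_pickle=True).item(); c["range_z"]=cv2.medianBlur(c["range_z"],3); P=cloud(c)
    a=(P-tcp)@d; l=(P-tcp)@nl; Z=P[...,2]
    m=(a>.025)&(a<.16)&(abs(l)<.04)&(abs(Z-tcp[2]-.01)<.03)
    r=rect(P,m); print(n,r,"lat rel axis",(np.r_[r[0],0]-MN)@nl, "fwd from tcp",(np.r_[r[0],0]-tcp)@d)
    q=P[m]; aa=a[m]; print("front end a",np.percentile(aa,99.5), "tilt",np.polyfit(aa,q[:,2],1)-[0,tcp[2]],"lat slope",np.polyfit(aa,l[m],1))
E
```

```text
tcp [ 0.42802512 -0.13486196  0.19973797] -0.17474216516487837 0.0009654297125468361
top (array([ 0.51192147, -0.14761798]), 0.10366014391183853, 0.03628790006041527, 172.29103088378906, np.float64(0.21423626791959705), np.int32(747)) lat rel axis 0.0005724664062539485 fwd from tcp 0.08485964265318484
front end a 0.13611649594124883 tilt [-0.00060543  0.01455197] lat slope [-0.02404019  0.00354049]
side (array([ 0.50703645, -0.14382651]), 0.10835497081279755, 0.04002639278769493, 172.5918197631836, np.float64(0.2125927444729483), np.int32(355)) lat rel axis 0.0036115210194501805 fwd from tcp 0.07947422124071188
front end a 0.1335212535883913 tilt [-0.00100476  0.01293363] lat slope [ 0.01273256 -0.00540996]
```

```bash
python3 - <<'E'
from cfg import *
T=lambda s,z,l=0: list((MN+s*d+l*nl)[:2])+[z]
R=R_(IN-.6)
bot.line_to(T(-.170,.0405),ori=R,speed=.15); print(bot.current_tool_pos(),bot.current_force())
print(bot.line_to(T(-.10,.0405),speed=.1,force_limit=6),bot.current_force())
p=np.array(bot.current_tool_pos());print((p-MN)@d,(p-MN)@nl,p[2])
E
```

```text
[ 0.43322105 -0.13652841  0.0415038 ] [-0.07938269  0.36414578  0.23153842]
False [-0.98147844  0.86637423 -0.06549067]
-0.10030227429005387 -4.555756857998284e-06 0.040487992905026554
```

```bash
python3 - <<'E'
from cfg import *
T=lambda s,z,l=0: list((MN+s*d+l*nl)[:2])+[z]
print(bot.line_to(T(-.022,.0405),speed=.12,force_limit=10),bot.current_force())
bot.grip(.055)
bot.line_to(T(-.06,.0415),speed=.15)
bot.grip(0.0)
print(bot.line_to(T(-.042,.0435),speed=.1,force_limit=8),bot.current_force())
c=bot.read_camera("top");s=bot.read_camera("side")
cv2.imwrite("pics/top2.png",cv2.resize(c["img"][85:265,280:440],None,fx=3,fy=3));cv2.imwrite("pics/side2.png",cv2.resize(s["img"][110:260,230:430],None,fx=4,fy=4))
p=np.array(bot.current_tool_pos());print((p-MN)@d,(p-MN)@nl,p[2],bot.current_t())
E
```

```text
False [-0.07560918  0.20121753 -0.06209572]
False [-0.60432344 -0.15675299 -0.12483942]
-0.04243373214199386 -3.451438793008693e-06 0.043210916766885044 11.2833
```

View pics/side2.png

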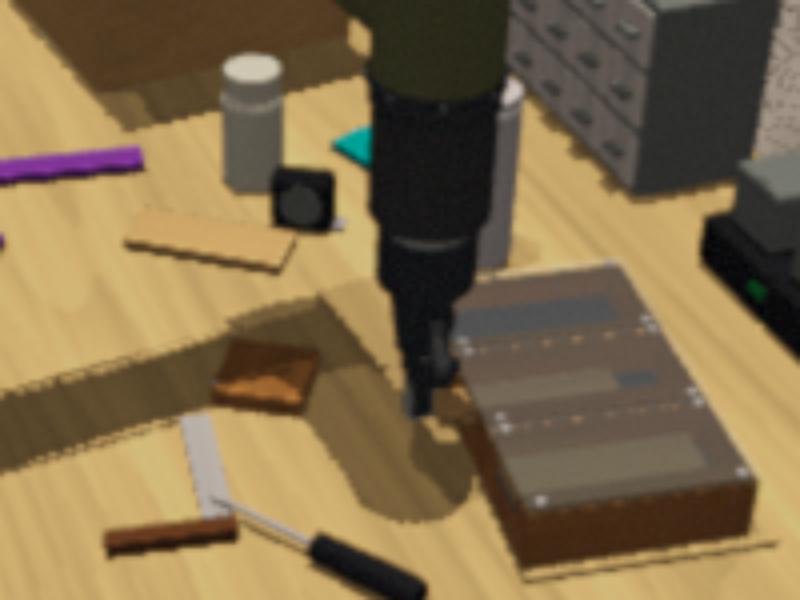

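View pics/top2.png

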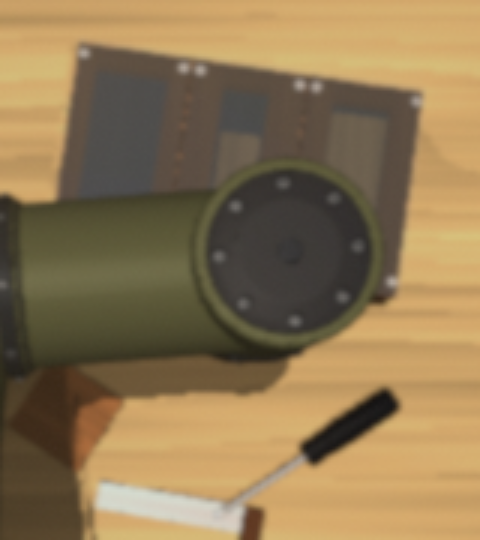

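```bash
python3 - <<'E'
from cfg import *
T=lambda s,z,l=0: list((MN+s*d+l*nl)[:2])+[z]
print(bot.line_to(T(-.016,.0435),speed=.08,force_limit=15),bot.current_force())
print(bot.line_to(T(-.004,.0435),speed=.03,force_limit=8),bot.current_force())
p=np.array(bot.current_tool_pos());print((p-MN)@d,(p-MN)@nl,p[2])
bot.line_to(T(-.06,.0435),speed=.15)
bot.line_to(T(-.08,.2),speed=.25)
bot.grip(.075)
bot.move_ptp([GW[0]-.02,GW[1]+.02,.15],R_(WA))
c=bot.read_camera("top");s=bot.read_camera("side")
np.save("top3.npy",c,allow_pickle=True)
cv2.imwrite("pics/top3.png",cv2.resize(c["img"][85:205,280:440],None,fx=5,fy=5,interpolation=cv2.INTER_CUBIC));cv2.imwrite("pics/side3.png",cv2.resize(s["img"][110:260,230:430],None,fx=4,fy=4,interpolation=cv2.INTER_CUBIC))
c["range_z"]=cv2.medianBlur(c["range_z"],3); P=cloud(c);Z=P[...,2]
roi=np.zeros(Z.shape,bool); roi[180:250,190:255]=1
print(rect(P,roi&(Z>.006)&(Z<.0185)),bot.current_t())
E
```

```text
False [-0.39962353 -0.06099368  0.52830825]
True [0.25207982 0.77327365 0.28650576]
-0.012543750478441893 -1.8947381265052366e-05 0.04275320453283349
(array([0.5051344 , 0.19139296]), 0.15000641345977783, 0.056898098438978195, 143.02313995361328, np.float64(0.011574517730241624), np.int32(1212)) 15.6
```

View pics/side3.png

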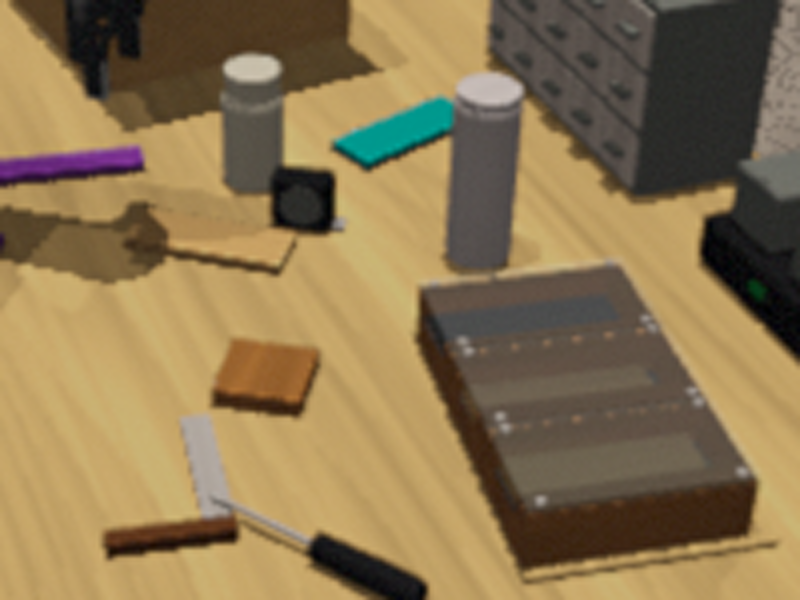

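View pics/top3.png

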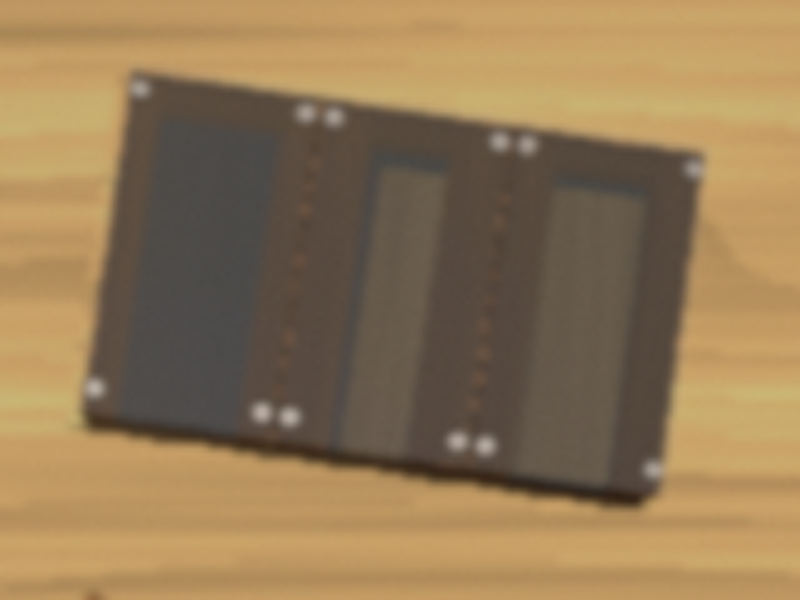

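```bash
python3 - <<'E'
from cfg import *
c=np.load("top3.npy",allow_pickle=True).item(); g=c["img"].astype(np.float32)
for nm,M,off in(("narrow",MN,-.003),("full",MN-.1*nl,0),("wide empty",MW,0)):
    ss=np.arange(-.015,.17,.002); out=[]
    uv=np.array([[proj(c,M+s*d+(l+off)*nl+[0,0,.052]) for l in np.linspace(-.01,.01,9)] for s in ss]).astype(np.float32)
    v=cv2.remap(g,uv[...,0],uv[...,1],cv2.INTER_LINEAR).mean(1)
    rb=v[:,2]-v[:,0]
    print(nm);print([(round(float(s),3),round(float(x)),round(float(t.mean()))) for s,x,t in zip(ss,rb,v) if s<.012 or s>.135])
E
```

```text
narrow
[(-0.015, 90, 142), (-0.013, 89, 141), (-0.011, 87, 136), (-0.009, 78, 121), (-0.007, 62, 92), (-0.005, 44, 63), (-0.003, 33, 52), (-0.001, 30, 58), (0.001, 29, 71), (0.003, 27, 83), (0.005, 26, 88), (0.007, 26, 90), (0.009, 26, 90), (0.011, 26, 90), (0.137, 28, 89), (0.139, 28, 88), (0.141, 28, 88), (0.143, 28, 88), (0.145, 28, 88), (0.147, 26, 87), (0.149, 20, 83), (0.151, 13, 77), (0.153, 8, 73), (0.155, 7, 72), (0.157, 10, 71), (0.159, 16, 71), (0.161, 20, 71), (0.163, 23, 72), (0.165, 25, 73), (0.167, 26, 73), (0.169, 26, 73)]
full
[(-0.015, 93, 146), (-0.013, 94, 148), (-0.011, 89, 140), (-0.009, 75, 116), (-0.007, 56, 82), (-0.005, 37, 53), (-0.003, 23, 43), (-0.001, 16, 51), (0.001, 18, 65), (0.003, 22, 79), (0.005, 25, 86), (0.007, 26, 88), (0.009, 26, 89), (0.011, 26, 89), (0.137, 28, 89), (0.139, 28, 88), (0.141, 28, 88), (0.143, 28, 89), (0.145, 28, 89), (0.147, 28, 89), (0.149, 27, 87), (0.151, 23, 84), (0.153, 15, 79), (0.155, 10, 74), (0.157, 10, 70), (0.159, 14, 70), (0.161, 19, 70), (0.163, 22, 70), (0.165, 23, 71), (0.167, 24, 72), (0.169, 24, 72)]
wide empty
[(-0.015, 96, 151), (-0.013, 95, 149), (-0.011, 89, 140), (-0.009, 76, 118), (-0.007, 58, 89), (-0.005, 42, 63), (-0.003, 30, 52), (-0.001, 19, 54), (0.001, 12, 62), (0.003, 7, 70), (0.005, 5, 75), (0.007, 5, 77), (0.009, 5, 77), (0.011, 5, 76), (0.137, 6, 74), (0.139, 5, 74), (0.141, 5, 74), (0.143, 5, 74), (0.145, 5, 74), (0.147, 5, 74), (0.149, 5, 74), (0.151, 5, 74), (0.153, 6, 74), (0.155, 7, 74), (0.157, 11, 74), (0.159, 17, 74), (0.161, 21, 74), (0.163, 24, 74), (0.165, 26, 75), (0.167, 28, 75), (0.169, 28, 75)]
```

The narrow strip is in the middle slot. Its back edge reads about 2 mm short of the stored strip's, so I'll push it again at the end. Next is the wide strip.

```bash
sed -i 's/^NA=.*/NA=59.3; NC=np.array([.507,.186,0]); WA=-36.95; WC=np.array([.505,.191,0])/' cfg.py; python3 - <<'E'
from cfg import *
R=R_(WA)
bot.grip(.07)
bot.move_ptp([GW[0],GW[1],.06],R)
bot.line_to([GW[0],GW[1],.012],speed=.1)
print(bot.line_to([GW[0],GW[1],-.008],speed=.02,force_limit=4), bot.current_tool_pos(), bot.current_force())
z=bot.current_tool_pos()[2]
bot.line_to([GW[0],GW[1],z+.001],speed=.02)
bot.grip(.0,50)
print(bot.current_finger_gap(),bot.current_force(),bot.current_tool_pos())
bot.line_to([GW[0],GW[1],.05],speed=.08)
bot.line_to([GW[0],GW[1],.25],speed=.25)
print(bot.current_finger_gap(),bot.current_t())
bot.move_ptp(list((MW-.175*d)[:2])+[.2],R_(IN))
c=bot.read_camera("top");s=bot.read_camera("side");tcp=np.array(bot.current_tool_pos())
cv2.imwrite("pics/top4.png",c["img"]);cv2.imwrite("pics/side4.png",s["img"]);print(bot.current_t())
print("tcp",tcp, (tcp-MW)@d,(tcp-MW)@nl)
for n,c in(("top",c),("side",s)):
    c["range_z"]=cv2.medianBlur(c["range_z"],3); P=cloud(c)
    a=(P-tcp)@d; l=(P-tcp)@nl; Z=P[...,2]
    m=(a>.025)&(a<.16)&(abs(l)<.045)&(abs(Z-tcp[2]-.01)<.03)
    r=rect(P,m); print(n,r,"lat",(np.r_[r[0],0]-MW)@nl)
    q=P[m]; aa=a[m]; print("front end a",np.percentile(aa,99.5), "tilt",np.polyfit(aa,q[:,2],1)-[0,tcp[2]])
E
```

```text
True [ 0.45609845  0.22751634 -0.00761844] [-0.87778621 -0.20055199  4.15360346]
0.054782754711886046 [-0.11967895  0.29508661 11.74137898] [ 0.45817853  0.2286515  -0.00371479]
0.05426323986351233 20.1917
21.3417
tcp [ 0.44243622 -0.03599275  0.19984635] -0.1748938972301952 0.0008792846700999528
top (array([ 0.52991396, -0.04994015]), 0.09258589148521423, 0.057854216545820236, 170.42803955078125, np.float64(0.2147868886544053), np.int32(1072)) lat -0.00017040192867704763
front end a 0.13428197739512748 tilt [-0.00296689  0.01521346]
side (array([ 0.52100569, -0.04750343]), 0.1078096553683281, 0.06144905090332031, 170.86033630371094, np.float64(0.2136548461961683), np.int32(435)) lat 0.0009420306668298301
front end a 0.132612257404829 tilt [-0.00359546  0.01408741]
```

View pics/side4.png

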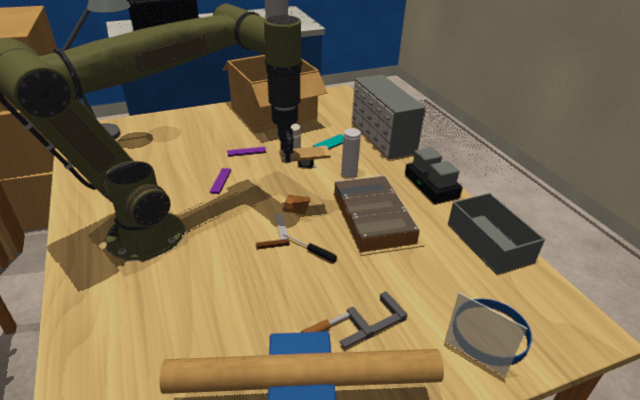

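```bash
python3 - <<'E'
from cfg import *
T=lambda s,z,l=0: list((MW+s*d+l*nl)[:2])+[z]
R=R_(IN+1.)
bot.line_to(T(-.170,.0405),ori=R,speed=.15)
print(bot.line_to(T(-.10,.0405),speed=.1,force_limit=6),bot.current_force())
p=np.array(bot.current_tool_pos());print((p-MW)@d,(p-MW)@nl,p[2])
E
```

```text
False [ 0.08833258  0.82208424 -0.1337102 ]
-0.10030130533100298 -3.339000555951707e-05 0.040501373782075134
```

```bash
cat > prof.py <<'E'
from cfg import *
def prof(c):
    g=c["img"].astype(np.float32)
    for nm,M,off in(("narrow",MN,-.003),("full",MN-.1*nl,0),("wide",MW,0)):
        ss=np.arange(.14,.162,.0005)
        uv=np.array([[proj(c,M+s*d+(l+off)*nl+[0,0,.052]) for l in np.linspace(-.01,.01,9)] for s in ss]).astype(np.float32)
        v=cv2.remap(g,uv[...,0],uv[...,1],cv2.INTER_CUBIC).mean(1); rb=v[:,2]-v[:,0]
        print(nm,"back edge s",ss[np.argmin(np.gradient(rb))].round(4), "half", ss[np.argmax(rb<18)].round(4))
E
python3 - <<'E'
from prof import *
T=lambda s,z,l=0: list((MW+s*d+l*nl)[:2])+[z]
print(bot.line_to(T(-.022,.0405),speed=.12,force_limit=10),bot.current_force())
bot.grip(.075)
bot.line_to(T(-.062,.0415),speed=.15,ori=R_(IN))
bot.grip(0.0)
print(bot.line_to(T(-.020,.0435),speed=.08,force_limit=15),bot.current_force())
for lim in (10,15):
    print(bot.line_to(T(-.006,.0435),speed=.02,force_limit=lim),bot.current_force())
    p=np.array(bot.current_tool_pos());print((p-MW)@d,(p-MW)@nl,p[2])
bot.line_to(T(-.06,.0435),speed=.15)
# narrow again
T=lambda s,z,l=0: list((MN+s*d+l*nl)[:2])+[z]
bot.line_to(T(-.06,.0435),speed=.15)
bot.line_to(T(-.02,.0435,-.001),speed=.08)
for lim in (10,15):
    print(bot.line_to(T(-.006,.0435,-.001),speed=.02,force_limit=lim),bot.current_force())
    p=np.array(bot.current_tool_pos());print((p-MN)@d,(p-MN)@nl,p[2])
bot.line_to(T(-.06,.0435),speed=.15)
bot.line_to(T(-.08,.2),speed=.25)
bot.move_ptp([GW[0]-.02,GW[1]+.02,.2],R_(WA))
c=bot.read_camera("top");s=bot.read_camera("side")
np.save("top5.npy",c,allow_pickle=True);np.save("side5.npy",s,allow_pickle=True)
cv2.imwrite("pics/top5.png",cv2.resize(c["img"][85:205,280:440],None,fx=5,fy=5,interpolation=cv2.INTER_CUBIC));cv2.imwrite("pics/side5.png",cv2.resize(s["img"][110:260,230:430],None,fx=4,fy=4,interpolation=cv2.INTER_CUBIC))
prof(c); print(bot.current_t())
E
```

```text
False [ 0.05270293  0.34034989 -0.28892608]
False [ 0.5239605   0.9301997  -0.43198288]
True [ 1.12643944 -0.62409664  0.13153262]
-0.012473284919561668 -7.64779631394231e-05 0.04287045099485133
True [ 0.6893969  -0.18521236  0.64326998]
-0.012569203546565108 -0.0001681506010772092 0.0418914512681737
True [-1.10848806  1.18950615  0.70968575]
-0.01279126841436448 -0.00104609400828021 0.04291079774359329
True [ 0.25472696  0.62171974 -0.73563819]
-0.012927913490255396 -0.0010443797265673551 0.04187369863867749
narrow back edge s 0.1505 half 0.15
full back edge s 0.1525 half 0.1525
wide back edge s 0.15 half 0.15
32.6083
```

View pics/side5.png

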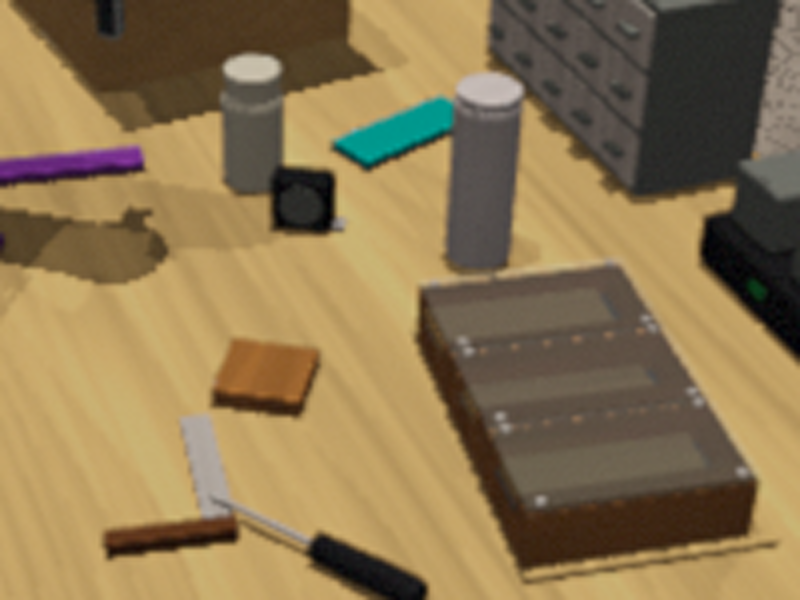

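View pics/top5.png

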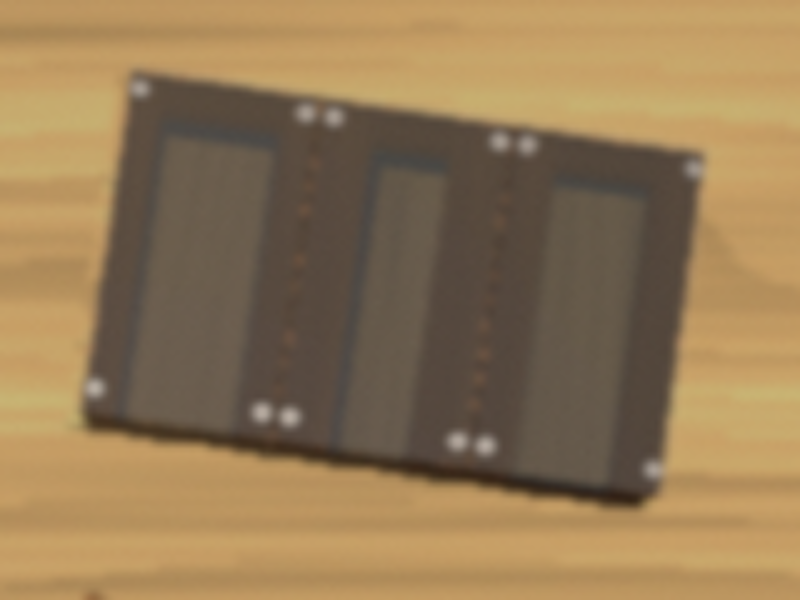

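```bash
python3 - <<'E'
from prof import *
s=np.load("side5.npy",allow_pickle=True).item()
im=s["img"][175:250,325:400]; cv2.imwrite("pics/z5.png",np.clip(cv2.resize(im,None,fx=8,fy=8,interpolation=cv2.INTER_CUBIC).astype(float)*1.8,0,255).astype(np.uint8))
c=np.load("top5.npy",allow_pickle=True).item();g=c["img"].astype(np.float32)
c0=np.load("top0.npy",allow_pickle=True).item();g0=c0["img"].astype(np.float32)
for nm,gg,M in(("narrow",g,MN),("narrow before",g0,MN),("wide",g,MW),("wide before",g0,MW),("full",g,MN-.1*nl),("wall",g,MN+.05*nl-.008*nl),("wall2",g,MN-.05*nl+.008*nl)):
    ss=np.arange(-.009,.008,.001)
    uv=np.array([[proj(c,M+t*d+l*nl+[0,0,.052]) for l in np.linspace(-.008,.008,9)*(1 if 'wall' not in nm else .4)] for t in ss]).astype(np.float32)
    v=cv2.remap(gg,uv[...,0],uv[...,1],cv2.INTER_CUBIC).mean(1).mean(1); print(nm,v.round(0).astype(int).tolist())
E
```

```text
narrow [123, 110, 93, 76, 61, 51, 48, 50, 56, 64, 72, 78, 83, 87, 88, 89, 90]
narrow before [114, 101, 86, 70, 56, 47, 42, 42, 44, 48, 53, 58, 61, 64, 66, 67, 67]
wide [117, 102, 85, 71, 59, 53, 52, 55, 61, 69, 76, 82, 86, 90, 92, 93, 93]
wide before [109, 94, 79, 65, 54, 47, 45, 46, 48, 52, 56, 61, 65, 67, 69, 70, 70]
full [119, 102, 83, 65, 51, 42, 40, 43, 49, 56, 65, 73, 79, 83, 86, 88, 88]
wall [120, 107, 89, 73, 60, 49, 45, 46, 48, 53, 59, 64, 69, 73, 74, 80, 87]
wall2 [108, 91, 73, 60, 47, 42, 41, 43, 48, 55, 62, 67, 72, 74, 76, 80, 84]
```

View pics/z5.png

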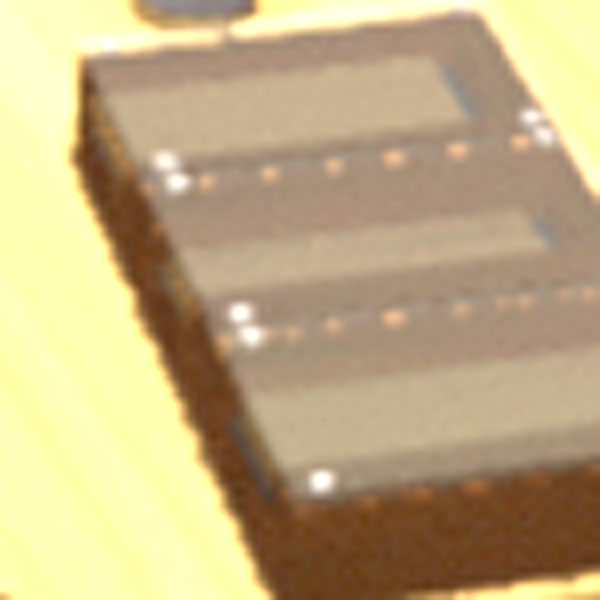

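```bash
python3 - <<'E'
from cfg import *
bot.move_ptp([.178,.573,.231],R_(WA))
c=bot.read_camera("top"); a=np.load("top0.npy",allow_pickle=True).item()["img"]
D=cv2.absdiff(a,c["img"]).max(2); D[300:]=0; n,l,s,cc=cv2.connectedComponentsWithStats((D>35).astype(np.uint8))
print([(s[k].tolist()) for k in range(1,n) if s[k,4]>8]); cv2.imwrite("pics/top6.png",c["img"])
print(bot.current_t())
E
```

```text
[[203, 194, 13, 8, 23], [237, 197, 10, 13, 22], [234, 211, 17, 22, 56], [211, 227, 13, 16, 26]]
34.2
```

View pics/top6.png

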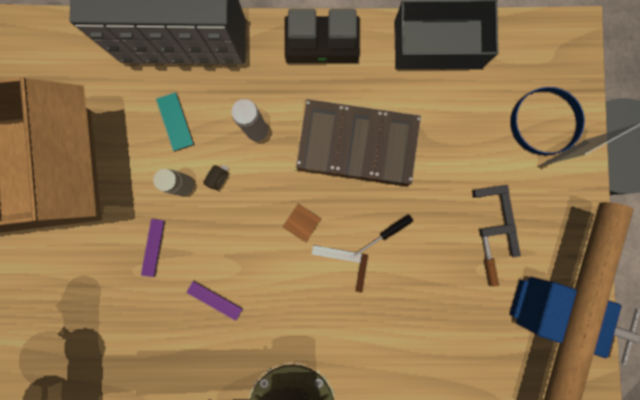

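The top view shows the strips gone from (221,210) and all three bays filled. The image difference is confined to where the strips used to lie, so nothing else moved.

```bash
python3 -c "
from plant import bot
print(bot.close_job(), bot.current_t())"
```

```text
the job is handed in; nothing more can be done
the job is handed in; nothing more can be done
```

Both plywood strips are in the store and the job is handed in, at about 34 s. The narrow strip went into the middle (narrowest) slot first, then the wide strip into the left (widest) slot. I pushed each one home with closed fingers until they stopped against the front of the store.

- **Flush:** both strips' back edges measure 150 mm deep for strips 150 mm long, so their ends are flush to about 1 mm. The pushes stopped at the same place when repeated.
- **One disagreement:** the back edge of the strip already stored in the third bay reads about 2 mm deeper than ours. In the side view that strip looks slightly recessed and ours look flush, so I took the stored one as the odd one out.
- **Bystanders:** comparing the top view before and after shows changes only where the two strips lay, so nothing else moved.

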